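# Open the disc cutter for a new sheet

### The job

Get the disc cutter ready to take a new sheet: swing its red-balled clamp lever anticlockwise (seen from above) all the way to its released stop, then draw the larger punch straight up its bore, without forcing it sideways, until its lower face has cleared the open slot and is up inside the guide plate, but do not pull it out of the plate. Finish still holding the punch at that height with the gripper, so that the sheet can be slid in under it, and leave the smaller punch and the other things on the bench where they are.

Things in the scene. Friction and masses are not known exactly. Their poses are not given: they have to be found in the camera images.
- cutter: disc cutter screwed to the bench. Origin on the bench under its centre, z up. Grey flange 120 x 190 x 5 mm (x by y), dark die block 90 x 140 mm up to z = 28 mm, then the slot for the sheet, then the bright steel guide plate 90 x 140 x 28 mm. Larger bore (24 mm punch) at y = +42 mm, smaller (14 mm punch) at y = -42 mm, lever hub in the middle
- stud (a point): vertical axis of the clamp lever, at the centre of the cutter, 58 mm above the bench (top of the clamped plate). The hub round it is 24 mm across, its top 27 mm above the plate
- bore (a point): axis of the larger bore at the top face of the clamped guide plate, 58 mm above the bench. Clamped, the slot spans 28 to 30 mm and the plate 30 to 58 mm above the bench; swinging the lever to released lifts the plate, hub and lever by 2 mm (slot 28 to 32, plate 32 to 60 mm). The bores are 1 mm wider than their punches and end blind 5 mm above the bench
- lever (a joint): clamp lever angle, rad: 0 = clamped stop, 1.4 = released stop, growing anticlockwise seen from above; starts at 0 to 0.2. At 0 it points from the hub to the cutter's -x turned 40 degrees towards +y (near the larger punch), at 1.4 40 degrees towards -y. Stiff, no spring: about 3 N at the ball moves it and it stays where left. Shut fingers can push it at the ball
- lever_ball (a point): centre of the red ball on the end of the clamp lever, ball 25 mm across, 85 mm out from the lever's axis, 94 mm above the bench when clamped; the sloping steel arm from the hub is 9 mm thick
- punch_center (a point): centre (half-way up) of the larger punch: plain steel cylinder 24 mm across, 100 mm long, about 0.35 kg, z along its axis, upright in the larger bore. It starts fully down, its lower face 5 mm and its top 105 mm above the bench, so 47 mm of it stand above the clamped plate
- punch_foot (a point): centre of the larger punch's lower face; in height above the bench it must end between the slot's roof (32 mm with the lever released) and well inside the guide plate (top 60 mm): a lift of 27 to 43 mm from fully down
- small_punch: smaller punch, steel, 14 mm across, 85 mm long, fully down in the smaller bore, top 90 mm above the bench; origin at its lower face. Leave it
- block: steel bench block 90 x 90 x 18 mm on the mint leather pad, origin under its centre. Leave it
- blank: brass sheet 110 x 45 x 2 mm on the leather pad. Leave it
- rack: wooden punch rack 60 x 170 x 34 mm with six steel punches standing in it, 82 mm high. Leave it
- hammer: chasing hammer lying on the bench beyond the cutter, 250 mm long, origin under its head. Leave it
- pliers: green-handled pliers lying on the bench, 165 mm long. Leave them
- calipers: flat brass calipers lying on the bench, 150 mm long. Leave them
Things that resemble listed ones, but are neither listed nor needed, are in the scene too. Leave any black or purple look-alike of the part that bears punch_center alone.

How it is judged:
By the outcome, as a careful person would: the job done as asked, in the order asked, and still so for the second after the job is handed in, while the arm keeps its last pose, push and grip.
It also fails if it takes over 48 s, if anything falls off the work surface, if the arm or the gripper's body presses on something with over 40 N, if the wrist force passes 120 N, or if a joint passes its speed limit or range.

### The arm

A 7-joint arm with a two-finger parallel gripper is mounted at the origin on the work surface. World frame = base frame: x ahead of the robot, y to its left, z up, the work surface at z = 0. Lengths are in mm, angles in rad, forces in N, time in s.
With the tool pointing down it reaches from about 425 to 875 mm from the base axis. Payload 9.9 kg.
Tool frame: the origin (TCP) lies midway between the tips of the shut fingers; the grasp point (between the pads) lies 19 mm behind it; z points along the fingers, y is the line along which they close (so a half turn about z gives the same grasp; the last joint's range is limited). The gripper opens to 85 mm and grips with 20 to 120 N. Pads are 22 mm wide; open, the fingers measure 114 mm over their backs; the gripper's body (76 mm by 85 mm) begins 54 mm behind the grasp point. The pads swing forward as they close: fully open they stand 13 mm farther back than shut.
Start: joints at [1.237, 0.576, 0.025, 1.437, -0.015, 1.129, -0.057], TCP at [166.871, -654.051, 203.989] pointing down, gripper open.
Joint ranges: [-2.76, 2.76], [-0.34, 2.15], [-1.52, 1.57], [0.19, 2.46], [-1.09, 4.23], [0.17, 1.99], [-2.82, 2.82]. Speed limits (rad/s): [2.22, 2.22, 3.01, 3.01, 3.14, 3.14, 3.14].

### API

Orientations are given as a rotation vector (axis times angle).
In Python, from bench import r gives the robot as it stands.
- The arm moves only by the tool carry_out, never from a script. Its argument "series" is a list of rows, each an object of numbers: "dx", "dy", "dz": the shift along the tool's x, y, z as a fraction of full scale; "twist": the turn about the tool's z as a fraction of full scale. A call has 1 to 8 rows; each row is the pose to reach, as a shift and turn from the pose commanded when the call began, along the tool's axes at that moment; what a row does not reach only later rows make up. Full scale, the value 1, is 200 mm for a shift and 45 degrees for a turn. A row lasts 1/12 s, in which the tool goes at most 41.7 mm and 7.16 degrees, less where a joint would pass 70% of its speed; a pose out of reach is approached as far as the arm can. A call with a number of a shift or a turn outside -1 to 1 is refused whole. A call with a gripper value outside its range is refused whole. "fingers" is the opening, from -1 (shut) to 1 (fully open), set as the call begins (left out, the last holds). The fingers move at their own pace and stop on an object; the grip force is fixed at half the most. Time passes only in rows, so rows that repeat a pose let the fingers close. It gives the time, the measured TCP pose, the force, the opening and the grip force at its end, in the units of the state.
- r.sense(): the state, without advancing time (a new reading comes with each control period).
- r.capture(name): name is "scene" or "side" or "wrist"; returns a dict with "image" (420x560x3 uint8, red, green, blue), "fx", "fy", "cx", "cy" (pixels), "R" (3x3) and "t" (3): a world point X has camera coordinates R X + t; the wrist camera has in their place "hand_eye" (4x4, takes a point from camera to tool coordinates, whose origin is the TCP and whose axes are the flange's). Camera axes: x right, y down, z forward; pixel columns grow to the right and rows downward; lengths in mm; the calibration is good to about 2 mm. A picture is of the moment at which its call begins: read the wrist's pose just before it. There is no depth.
- r.finish_job(): hands the job in; it is judged then, once.
Trained networks look in a picture, given as the dict that the camera call returned (one of the last four; its "shot" number tells which), for a name from the list of things; names that differ only in an ending like _2 or _b are one class to them, and where a whole thing is asked for, a point or a joint stands for the part that bears it (a point fixed in the world has none). Each returns a list of dicts, best first, with "confidence" (0 to 1); they miss things now and then, are a little off and sometimes report something else, mostly with a low value. They report only what shows in the picture. A call takes as long as a camera call. They do not tell look-alikes from the thing itself.
- r.recognise(query, picture): "pixel" ([row, column] in pixels, amid what is visible of it).
- r.silhouettes(query, picture): "region" (420x560 bool, what is visible of it) and "pixel" ([row, column] in pixels, amid what is visible of it).
The state is a dict: "time": time; "joints": joint angles; "joint_vel": joint speeds; "joint_torque": joint torques, N m; "tcp_pos": TCP position; "ee_rot": TCP orientation; "force": force on the tool from outside, world axes, zero at the start; "ft_torque": the same for the moment, N m; "opening": finger opening in mm; "finger_force": force on a finger pad.
Only numpy, scipy, OpenCV 4.12 (cv2) and the standard library are available. Lean on these libraries where they do the work, as an engineer would, in place of code of your own. Each camera call takes 0.05 s, during which the arm holds its last target. There are 200 camera calls.

## Working session

There is one attempt and no reset: what is moved stays moved. The work goes in short steps, Python scripts to look and compute and a tool call to move; the robot and the scene stay as the last step left them, time stands still between calls to the robot, and variables do not carry over. Pictures are saved under pics/ and viewed, at most 10 in all, crops included, and the job is handed in when it is done.

Besides the shell and the picture viewer there is one more tool, called after ">>>" by a JSON object that holds its "method" and its "body". carry_out: Moves the arm, as the interface text tells. Its arguments: {"type":"object","properties":{"series":{"type":"array"},"fingers":{"type":"number"}},"required":["series"]}

```bash
mkdir -p pics; ls
python3 - <<'E'
from bench import r
import cv2,numpy as np
s=r.sense();print({k:np.round(v,3).tolist() for k,v in s.items()})
for n in("scene","side"):
    p=r.capture(n);cv2.imwrite(f"pics/{n}0.png",p["image"][:,:,::-1])
    print(n,p["fx"],p["cx"],p["cy"],np.round(p["R"],4).tolist(),np.round(p["t"],1).tolist())
    for q in("cutter","lever_ball","lever","punch_center","punch_foot","bore","stud","small_punch","rack"):
        print(q,[(np.round(d["pixel"]).tolist(),round(d["confidence"],2)) for d in r.recognise(q,p)][:4])
E
```

```text
pics
{'time': 0.0, 'joints': [1.237, 0.577, 0.025, 1.438, -0.015, 1.129, -0.057], 'joint_vel': [-0.002, 0.001, -0.0, 0.0, 0.0, -0.001, -0.001], 'joint_torque': [0.002, -76.575, 2.251, -28.596, 0.015, 0.013, 0.0], 'tcp_pos': [166.752, -653.567, 203.128], 'ee_rot': [-3.115, -0.391, 0.0], 'force': [0.284, -0.603, 0.078], 'ft_torque': [-0.012, 0.033, -0.064], 'finger_force': 0.0, 'opening': 85.278}
scene 433.52580284563203 278.57543356997934 210.95145267032117 [[-0.776, 0.6307, 0.0058], [0.4687, 0.5827, -0.6639], [-0.4221, -0.5125, -0.7478]] [409.6, -217.5, 1642.0]
cutter [([230.0, 275.0], 0.6)]
lever_ball []
lever [([218.0, 283.0], 0.72)]
punch_center [([213.0, 319.0], 0.67), ([238.0, 327.0], 0.65), ([224.0, 287.0], 0.64), ([222.0, 335.0], 0.58)]
punch_foot [([263.0, 293.0], 0.75), ([211.0, 319.0], 0.66), ([242.0, 325.0], 0.56), ([220.0, 287.0], 0.53)]
bore [([231.0, 277.0], 0.79), ([225.0, 289.0], 0.33)]
stud [([231.0, 281.0], 0.86), ([174.0, 212.0], 0.55)]
small_punch [([176.0, 214.0], 0.45)]
rack [([306.0, 346.0], 0.95)]
side 426.74484796889817 275.07719611228725 209.1253090709522 [[-0.9896, -0.142, -0.0221], [-0.0748, 0.6401, -0.7647], [0.1227, -0.7551, -0.6441]] [561.9, 104.8, 987.9]
cutter [([246.0, 274.0], 0.88)]
lever_ball [([230.0, 295.0], 0.59), ([244.0, 271.0], 0.23)]
lever [([228.0, 297.0], 0.51), ([245.0, 272.0], 0.48)]
punch_center [([272.0, 326.0], 0.91), ([273.0, 234.0], 0.87), ([243.0, 334.0], 0.84), ([280.0, 297.0], 0.82)]
punch_foot [([281.0, 294.0], 0.89), ([233.0, 273.0], 0.74), ([240.0, 330.0], 0.66), ([276.0, 237.0], 0.62)]
bore [([246.0, 271.0], 0.93)]
stud [([246.0, 272.0], 0.88)]
small_punch [([211.0, 271.0], 0.51)]
rack [([369.0, 234.0], 0.84)]
```

Run:
```python
import cv2
a=cv2.imread("pics/scene0.png")[130:330,180:400];b=cv2.imread("pics/side0.png")[170:320,170:370]
cv2.imwrite("pics/s1.png",cv2.resize(a,None,fx=3,fy=3,interpolation=2));cv2.imwrite("pics/s2.png",cv2.resize(b,None,fx=4,fy=4,interpolation=2))
```

```text
(no output)
```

View pics/s1.png

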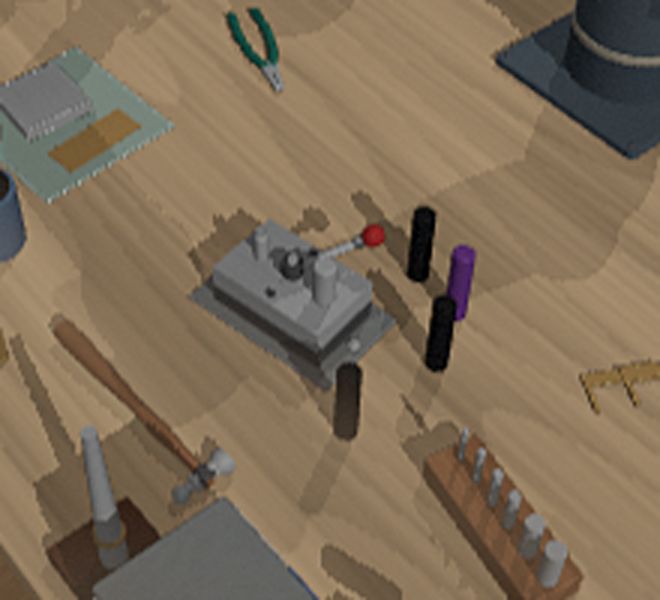

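View pics/s2.png

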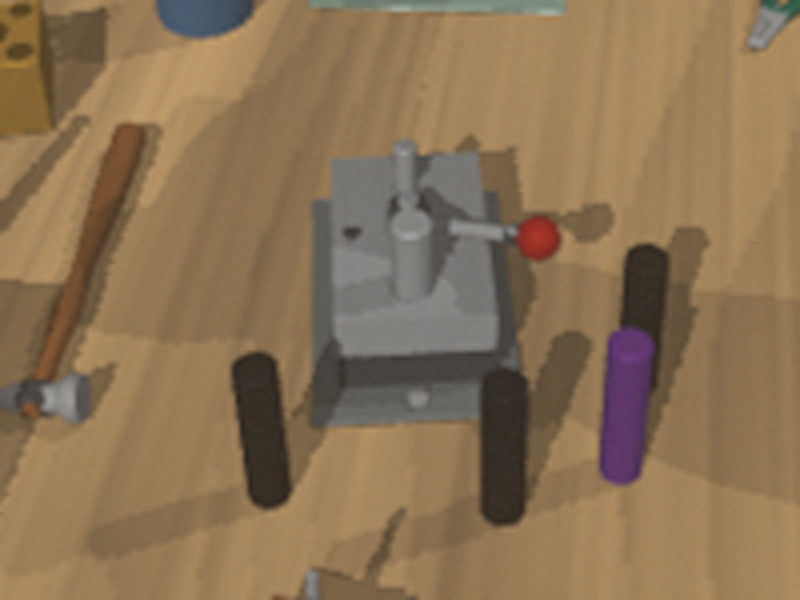

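Scene view: the cutter is at about (230,277), with the larger punch top at (row 219, col 289) and the red ball at (209,304). Three black look-alikes and one purple one stand beside it. Side view: punch top (225,272), ball (230,304), and the lever points towards image right.

Run:
```python
from bench import r
import cv2,numpy as np
P=[]
for n in("scene","side"):
    p=r.capture(n);K=np.array([[p["fx"],0,p["cx"]],[0,p["fy"],p["cy"]],[0,0,1]]);P.append(K@np.c_[p["R"],p["t"]])
pts={"ball":((304.3,208.7),(304.5,229.5)),"punchtop":((289,219.3),(272.5,225.5)),"smalltop":((267,209),(271.3,206.8)),
"A":((321.3,200.7),(331.8,232.5)),"purple":((334,214),(327.5,255.5)),"B":((327.7,230.7),(296,264.5)),"C":((296.3,253.3),(234,260))}
for k,(a,b) in pts.items():
    X=cv2.triangulatePoints(P[0],P[1],np.array(a,float),np.array(b,float));X=(X[:3]/X[3]).ravel();print(k,np.round(X,1))
p=r.capture("wrist");print(np.round(p["hand_eye"],3).tolist(),p["fx"])
```

```text
ball [489.9  76.9  95.8]
punchtop [559.1  86.2 107.1]
smalltop [5.748e+02 5.000e-01 8.810e+01]
A [431.2  89.  103.6]
purple [436.5 151.5  99. ]
B [497.1 187.5 102.1]
C [621.2 191.8 103.1]
[[0.0, -0.947, -0.32, 82.157], [1.0, 0.0, -0.0, -0.599], [0.0, -0.32, 0.947, -170.132], [0.0, 0.0, 0.0, 1.0]] 347.1659690650473
```

>>> {"method": "carry_out", "body": {"series": [{"dx": 1.0, "dy": -0.9}, {"dx": 1.0, "dy": -0.9}, {"dx": 1.0, "dy": -0.9}, {"dx": 1.0, "dy": -0.9}, {"dx": 1.0, "dy": -0.9}, {"dx": 1.0, "dy": -0.9}, {"dx": 1.0, "dy": -0.9}, {"dx": 1.0, "dy": -0.9}], "fingers": -1}}

```text
validation failed for argument at $.se...
```

>>> {"method": "carry_out", "body": {"series": [{"dx": 1.0, "dy": -1.0}, {"dx": 1.0, "dy": -1.0}, {"dx": 1.0, "dy": -1.0}, {"dx": 1.0, "dy": -1.0}, {"dx": 1.0, "dy": -1.0}, {"dx": 1.0, "dy": -1.0}, {"dx": 1.0, "dy": -1.0}, {"dx": 1.0, "dy": -1.0}]}}

```text
validation failed for argument at $.se...
```

>>> {"method": "carry_out", "body": {"series": [{"dx": 0.3, "dy": -0.7, "twist": -1}, {"dx": 0.3, "dy": -0.7, "twist": -1}, {"dx": 0.3, "dy": -0.7, "twist": -1}, {"dx": 0.3, "dy": -0.7, "twist": -1}, {"dx": 0.3, "dy": -0.7, "twist": -1}, {"dx": 0.3, "dy": -0.7, "twist": -1}, {"dx": 0.3, "dy": -0.7, "twist": -1}]}}

```text
validation failed for argument at $.se...
```

>>> {"method": "carry_out", "body": {"series": [{"dx": 1.0, "dy": -0.9, "dz": 0, "twist": 0}, {"dx": 1.0, "dy": -0.9, "dz": 0, "twist": 0}, {"dx": 1.0, "dy": -0.9, "dz": 0, "twist": 0}, {"dx": 1.0, "dy": -0.9, "dz": 0, "twist": 0}, {"dx": 1.0, "dy": -0.9, "dz": 0, "twist": 0}, {"dx": 1.0, "dy": -0.9, "dz": 0, "twist": 0}, {"dx": 1.0, "dy": -0.9, "dz": 0, "twist": 0}, {"dx": 1.0, "dy": -0.9, "dz": 0, "twist": 0}], "fingers": -1}}

```text
time: 1.82
tcp_pos: [320.0, -425.6, 204.4]
ee_rot: [-3.114, -0.403, -0.003]
force: [0.3, -0.8, -0.3]
opening: 0.2
finger_force: 0.0
```

>>> {"method": "carry_out", "body": {"series": [{"dx": 1.0, "dy": -1.0, "dz": 0, "twist": 0}, {"dx": 1.0, "dy": -1.0, "dz": 0, "twist": 0}, {"dx": 1.0, "dy": -1.0, "dz": 0, "twist": 0}, {"dx": 1.0, "dy": -1.0, "dz": 0, "twist": 0}, {"dx": 1.0, "dy": -1.0, "dz": 0, "twist": 0}, {"dx": 1.0, "dy": -1.0, "dz": 0, "twist": 0}, {"dx": 1.0, "dy": -1.0, "dz": 0, "twist": 0}, {"dx": 1.0, "dy": -1.0, "dz": 0, "twist": 0}]}}

```text
time: 2.48
tcp_pos: [464.4, -180.6, 204.3]
ee_rot: [-3.113, -0.404, -0.005]
force: [0.1, 0.2, 0.3]
opening: 0.2
finger_force: 0.0
```

>>> {"method": "carry_out", "body": {"series": [{"dx": 0.3, "dy": -0.7, "dz": 0, "twist": -1}, {"dx": 0.3, "dy": -0.7, "dz": 0, "twist": -1}, {"dx": 0.3, "dy": -0.7, "dz": 0, "twist": -1}, {"dx": 0.3, "dy": -0.7, "dz": 0, "twist": -1}, {"dx": 0.3, "dy": -0.7, "dz": 0, "twist": -1}, {"dx": 0.3, "dy": -0.7, "dz": 0, "twist": -1}, {"dx": 0.3, "dy": -0.7, "dz": 0, "twist": -1}]}}

```text
time: 3.07
tcp_pos: [484.3, -36.9, 204.1]
ee_rot: [2.724, 1.565, 0.0]
force: [1.3, -0.8, 0.8]
opening: -0.3
finger_force: 0.0
```

>>> {"method": "carry_out", "body": {"series": [{"dx": 0.7, "dy": -0.3, "dz": 0, "twist": -0.9}, {"dx": 0.7, "dy": -0.3, "dz": 0, "twist": -0.9}, {"dx": 0.7, "dy": -0.3, "dz": 0, "twist": -0.9}, {"dx": 0.7, "dy": -0.3, "dz": 0, "twist": -0.9}, {"dx": 0.7, "dy": -0.3, "dz": 0, "twist": -0.9}, {"dx": 0.7, "dy": -0.3, "dz": 0, "twist": -0.9}, {"dx": 0.7, "dy": -0.3, "dz": 0, "twist": -0.9}]}}

```text
time: 3.65
tcp_pos: [504.3, 114.0, 203.8]
ee_rot: [-2.019, -2.407, 0.0]
force: [-0.1, -0.6, 0.6]
opening: -0.3
finger_force: 0.0
```

```bash
cat > h.py <<'E'
from bench import r
import cv2,numpy as np
def wrist(name,crop=None):
    s=r.sense();p=r.capture("wrist");cv2.imwrite(f"pics/{name}.png",p["image"][:,:,::-1])
    R=cv2.Rodrigues(np.array(s["ee_rot"]))[0];H=p["hand_eye"]
    np.savez(f"pics/{name}.npz",Rc=R@H[:3,:3],o=R@H[:3,3]+s["tcp_pos"],f=[p["fx"],p["fy"],p["cx"],p["cy"]])
    print("tcp",np.round(s["tcp_pos"],1),"yaw",np.degrees(np.arctan2(R[1,0],R[0,0])),"x",R[:,0].round(3),"y",R[:,1].round(3));return s,p
def at_z(name,col,row,z):
    d=np.load(f"pics/{name}.npz");fx,fy,cx,cy=d["f"]
    v=d["Rc"]@np.array([(col-cx)/fx,(row-cy)/fy,1]);return d["o"]+v*(z-d["o"][2])/v[2]
E
python3 - <<'E'
from h import *
s,p=wrist("w1")
for q in("lever_ball","punch_center","stud","small_punch"):
    print(q,[(np.round(d["pixel"]).tolist(),round(d["confidence"],2)) for d in r.recognise(q,p)][:4])
E
```

```text
tcp [504.3 114.  203.8] yaw 100.03331315464227 x [-0.174  0.985 -0.   ] y [ 0.985  0.174 -0.   ]
lever_ball [([9.0, 396.0], 0.75), ([261.0, 298.0], 0.59)]
punch_center [([140.0, 208.0], 0.92), ([206.0, 198.0], 0.9), ([244.0, 334.0], 0.87), ([130.0, 426.0], 0.86)]
stud [([228.0, 317.0], 0.65)]
small_punch [([310.0, 329.0], 0.59), ([226.0, 319.0], 0.59)]
```

View pics/w1.png

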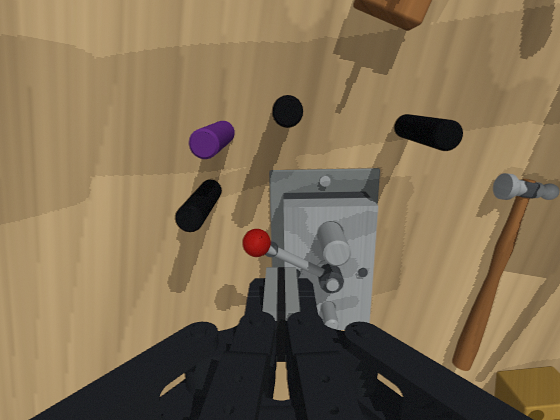

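The wrist view shows the ball at (row 242, col 257) and the larger punch's top end near (250,337). The hub is at (285,333), the small punch is below it, and the look-alikes are clear of the path.

Run:
```python
from h import *
for n,c,w,z in(("ball",257,242,95),("punch",337,250,105),("hub",333,285,85),("small",330,312,90),("flangeTL",271,171,5),("flangeTR",380,169,5)):print(n,at_z("w1",c,w,z).round(1))
im=cv2.imread("pics/w1.png")[190:330,260:400];cv2.imwrite("pics/w1c.png",cv2.resize(im,None,fx=4,fy=4,interpolation=2))
```

```text
ball [489.9  74.4  95. ]
punch [557.7  83.3 105. ]
hub [567.2  39.1  85. ]
small [569.5  12.8  90. ]
flangeTL [492.2 119.8   5. ]
flangeTR [607.1 142.4   5. ]
```

View pics/w1c.png

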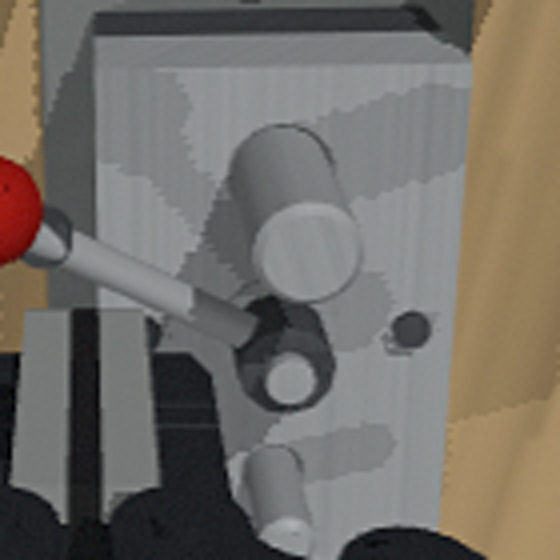

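>>> {"method": "carry_out", "body": {"series": [{"dx": 0, "dy": 0, "dz": 0.2, "twist": 0}, {"dx": 0, "dy": 0, "dz": 0.4, "twist": 0}, {"dx": 0, "dy": 0, "dz": 0.55, "twist": 0}, {"dx": 0, "dy": 0, "dz": 0.61, "twist": 0}, {"dx": 0, "dy": 0, "dz": 0.61, "twist": 0}]}}

```text
time: 4.32
tcp_pos: [502.1, 113.6, 79.3]
ee_rot: [-2.023, -2.4, 0.007]
force: [-0.9, -0.6, 0.1]
opening: -0.1
finger_force: 0.0
```

>>> {"method": "carry_out", "body": {"series": [{"dx": -0.02, "dy": -0.06, "dz": 0, "twist": 0}, {"dx": -0.05, "dy": -0.11, "dz": 0, "twist": 0}, {"dx": -0.1, "dy": -0.14, "dz": 0, "twist": 0}, {"dx": -0.14, "dy": -0.16, "dz": 0, "twist": 0}, {"dx": -0.18, "dy": -0.17, "dz": 0, "twist": 0}, {"dx": -0.22, "dy": -0.18, "dz": 0, "twist": 0}, {"dx": -0.26, "dy": -0.18, "dz": 0, "twist": 0}, {"dx": -0.29, "dy": -0.18, "dz": 0, "twist": 0}]}}

```text
time: 4.98
tcp_pos: [478.8, 49.9, 82.2]
ee_rot: [2.024, 2.402, 0.0]
force: [-0.5, -0.2, -0.2]
opening: 0.4
finger_force: 0.0
```

```bash
cat >> h.py <<'E'
def ball():
    P=[];U=[]
    for n in("scene","side"):
        p=r.capture(n);K=np.array([[p["fx"],0,p["cx"]],[0,p["fy"],p["cy"]],[0,0,1]]);P.append(K@np.c_[p["R"],p["t"]])
        m=cv2.inRange(p["image"],(120,0,0),(255,75,75));k,l,st,c=cv2.connectedComponentsWithStats(m)
        o=[(st[i,4],c[i].round(1).tolist()) for i in range(1,k) if st[i,4]>8];o.sort(reverse=True);print(n,o[:3]);U.append(o[0][1] if o else [0,0])
    X=cv2.triangulatePoints(P[0],P[1],np.array(U[0]),np.array(U[1]));X=(X[:3]/X[3]).ravel();print("ball",X.round(1),"ang",np.degrees(np.arctan2(X[1]-42,X[0]-566))%360)
E
python3 - <<'E'
from h import *
ball(); s,p=wrist("w2")
m=cv2.inRange(p["image"],(120,0,0),(255,75,75));print(m.sum()/255,np.argwhere(m).mean(0))
E
```

```text
scene [(np.int32(29), [304.9, 208.3]), (np.int32(29), [177.7, 176.9])]
side [(np.int32(85), [304.2, 229.3]), (np.int32(46), [223.3, 132.0])]
ball [490.1  79.8  99.6] ang 153.53523643240385
tcp [478.8  49.9  82. ] yaw 99.69084367695753 x [-0.168  0.986 -0.   ] y [0.986 0.168 0.   ]
1651.0 [227.3640218  312.46274985]
```

View pics/w2.png

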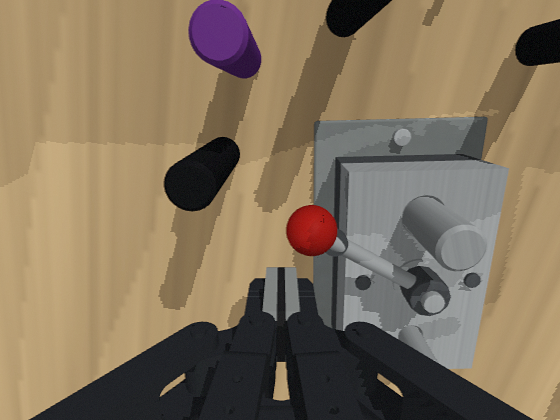

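Run:
```python
from h import *
print(at_z("w2",312,227,95))
p=r.capture("side");im=p["image"][150:300,190:390,::-1];cv2.imwrite("pics/sd2.png",cv2.resize(im,None,fx=4,fy=4,interpolation=2))
```

```text
[489.35604184  75.6172077   95.        ]
```

View pics/sd2.png

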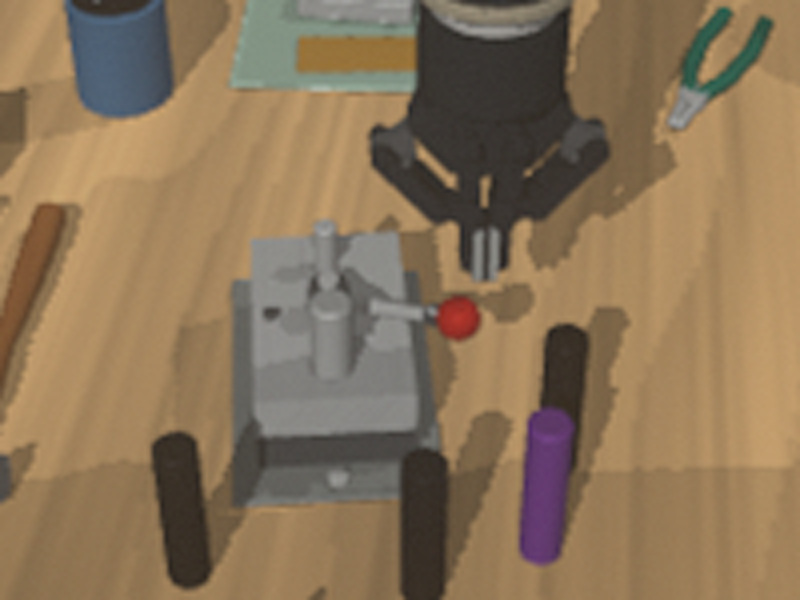

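The fingers slid past the outside of the ball, and the ball is still at about (489,76). I'll lift over it, go back behind, and push nearer its centre.

>>> {"method": "carry_out", "body": {"series": [{"dx": 0, "dy": 0, "dz": -0.2, "twist": 0}, {"dx": 0, "dy": 0, "dz": -0.25, "twist": 0}, {"dx": 0.13, "dy": 0.09, "dz": -0.25, "twist": 0}, {"dx": 0.27, "dy": 0.18, "dz": -0.25, "twist": 0}, {"dx": 0.27, "dy": 0.18, "dz": -0.25, "twist": 0}, {"dx": 0.27, "dy": 0.18, "dz": -0.1, "twist": 0}, {"dx": 0.27, "dy": 0.18, "dz": 0, "twist": 0}, {"dx": 0.27, "dy": 0.18, "dz": 0, "twist": 0}]}}

```text
time: 5.85
tcp_pos: [502.5, 110.6, 79.1]
ee_rot: [-2.019, -2.403, 0.006]
force: [-1.0, -0.1, -0.8]
opening: -0.2
finger_force: 0.0
```

>>> {"method": "carry_out", "body": {"series": [{"dx": -0.07, "dy": -0.04, "dz": 0, "twist": 0}, {"dx": -0.09, "dy": -0.065, "dz": 0, "twist": 0}, {"dx": -0.12, "dy": -0.085, "dz": 0, "twist": 0}, {"dx": -0.15, "dy": -0.11, "dz": 0, "twist": 0}, {"dx": -0.185, "dy": -0.13, "dz": 0, "twist": 0}, {"dx": -0.22, "dy": -0.145, "dz": 0, "twist": 0}, {"dx": -0.26, "dy": -0.16, "dz": 0, "twist": 0}, {"dx": -0.29, "dy": -0.165, "dz": 0, "twist": 0}]}}

```text
time: 6.52
tcp_pos: [481.7, 46.6, 82.1]
ee_rot: [2.024, 2.403, -0.001]
force: [-1.1, -0.5, -0.3]
opening: -0.1
finger_force: 0.0
```

Run:
```python
from h import *
ball(); s,p=wrist("w3")
m=cv2.inRange(p["image"],(120,0,0),(255,75,75));rc=np.argwhere(m).mean(0);print(m.sum()/255,rc,at_z("w3",rc[1],rc[0],95))
```

```text
scene [(np.int32(29), [304.9, 208.2]), (np.int32(26), [177.8, 176.8])]
side [(np.int32(88), [304.2, 229.2]), (np.int32(45), [223.3, 131.9])]
ball [490.1  79.7  99.9] ang 153.56105029807748
tcp [482.   46.3  82. ] yaw 99.69863093799015 x [-0.168  0.986 -0.001] y [ 0.986  0.168 -0.   ]
1727.0 [219.87376954 307.05327157] [489.50734821  75.22523747  95.        ]
```

Still unmoved. I'll go behind it again, slightly lower, and approach in short steps, checking the force each time.

>>> {"method": "carry_out", "body": {"series": [{"dx": 0, "dy": 0, "dz": -0.2, "twist": 0}, {"dx": 0, "dy": 0, "dz": -0.25, "twist": 0}, {"dx": 0.15, "dy": 0.08, "dz": -0.25, "twist": 0}, {"dx": 0.29, "dy": 0.15, "dz": -0.25, "twist": 0}, {"dx": 0.29, "dy": 0.15, "dz": -0.25, "twist": 0}, {"dx": 0.29, "dy": 0.15, "dz": -0.1, "twist": 0}, {"dx": 0.29, "dy": 0.15, "dz": 0.02, "twist": 0}, {"dx": 0.29, "dy": 0.15, "dz": 0.02, "twist": 0}]}}

```text
time: 7.33
tcp_pos: [499.4, 109.9, 74.8]
ee_rot: [-2.02, -2.402, 0.006]
force: [-1.1, -1.6, -0.3]
opening: 0.0
finger_force: 0.0
```

>>> {"method": "carry_out", "body": {"series": [{"dx": -0.03, "dy": -0.015, "dz": 0, "twist": 0}, {"dx": -0.06, "dy": -0.03, "dz": 0, "twist": 0}, {"dx": -0.09, "dy": -0.045, "dz": 0, "twist": 0}, {"dx": -0.09, "dy": -0.045, "dz": 0, "twist": 0}]}}

```text
time: 7.67
tcp_pos: [496.0, 88.7, 79.1]
ee_rot: [2.025, 2.4, -0.0]
force: [-0.5, -0.3, -1.0]
opening: -0.0
finger_force: 0.0
```

Run:
```python
from h import *
s,p=wrist("w4");print(np.round(s["force"],1),np.round(s["joint_torque"],1))
m=cv2.inRange(p["image"],(120,0,0),(255,75,75));rc=np.argwhere(m).mean(0);print(m.sum()/255,rc,at_z("w4",rc[1],rc[0],95))
```

```text
tcp [496.   88.7  79.1] yaw 99.68385492869982 x [-0.168  0.986 -0.001] y [0.986 0.168 0.001]
[-0.5 -0.3 -1. ] [ -0.6 -59.9  -5.7 -19.   -0.1  -0.2   0.2]
141.0 [285.31205674 250.08510638] [481.48889148  79.42295624  95.        ]
```

View pics/w4.png

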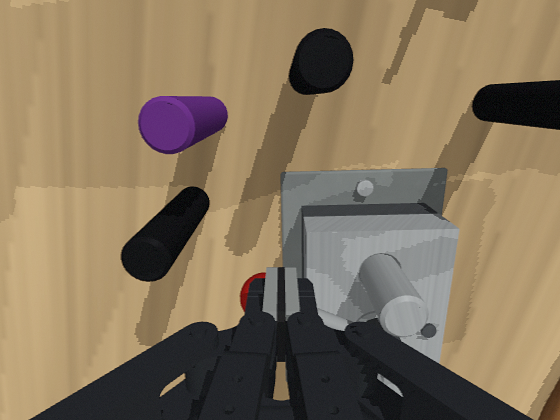

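The ball is now mostly hidden behind the fingers at (row 285, col 250), with no force yet. Continuing in small steps.

>>> {"method": "carry_out", "body": {"series": [{"dx": -0.02, "dy": -0.01, "dz": 0, "twist": 0}, {"dx": -0.04, "dy": -0.02, "dz": 0, "twist": 0}, {"dx": -0.06, "dy": -0.03, "dz": 0, "twist": 0}, {"dx": -0.06, "dy": -0.03, "dz": 0, "twist": 0}]}}

```text
time: 8.05
tcp_pos: [491.7, 77.8, 78.4]
ee_rot: [-2.023, -2.403, -0.001]
force: [-2.3, 1.6, 6.7]
opening: 0.0
finger_force: 3.4
```

Run:
```python
from h import *
s,p=wrist("w5");print(np.round(s["force"],1),np.round(s["joint_torque"],1))
ball()
p=r.capture("side");im=p["image"][150:300,190:390,::-1];cv2.imwrite("pics/sd5.png",cv2.resize(im,None,fx=4,fy=4,interpolation=2))
```

```text
tcp [491.7  77.8  78.4] yaw 99.80728919005048 x [-0.17   0.985  0.   ] y [0.985 0.17  0.   ]
[-2.3  1.6  6.7] [  1.8 -56.6  -3.2 -17.9   0.7  -0.2   0.2]
scene [(np.int32(29), [177.7, 176.7])]
side [(np.int32(46), [223.3, 132.0]), (np.int32(31), [306.5, 229.9])]
ball [ 740.  -235.5  144.9] ang 302.0887138461939
```

View pics/sd5.png

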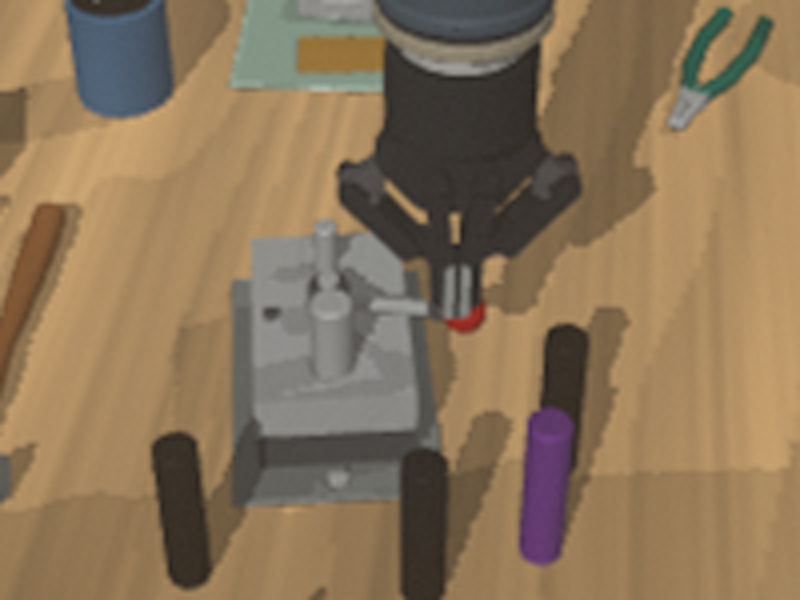

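Run:
```python
from h import *
p=r.capture("side")
for X in((478.8,49.9,82),(478.8,49.9,102),(491.7,77.8,78.4),(491.7,77.8,98),(490,77,94)):
    v=p["R"]@np.array(X)+p["t"];print(X,p["fx"]*v[0]/v[2]+p["cx"],p["fy"]*v[1]/v[2]+p["cy"])
for n in("w1","w2"):
    d=np.load(f"pics/{n}.npz");T={"w1":(504.3,114,203.8),"w2":(478.8,49.9,82)}[n]
    for k in(0,20):
        v=d["Rc"].T@(np.array(T)+[0,0,k]-d["o"]);print(n,k,v[0]/v[2]*d["f"][0]+d["f"][2],v[1]/v[2]*d["f"][1]+d["f"][3])
```

```text
(478.8, 49.9, 82) 310.42443255881415 226.17039553346746
(478.8, 49.9, 102) 310.70730757925213 219.48435074493554
(491.7, 77.8, 78.4) 303.5045505394102 235.410854063074
(491.7, 77.8, 98) 303.69253070368825 228.86485978155113
(490, 77, 94) 304.46628037250235 230.02947999375596
w1 0 281.360831881994 259.3180671985203
w1 20 281.41060057440563 277.5110305811534
w2 0 281.44027291066374 259.2746339486478
w2 20 281.5097920038644 277.47809587522227
```

The side view shows the fingertips sitting on top of the ball. The projections put the real tips about 20 mm above the reported TCP, so I'll back off and come in 20 mm lower.

>>> {"method": "carry_out", "body": {"series": [{"dx": 0, "dy": 0, "dz": -0.1, "twist": 0}, {"dx": 0.08, "dy": 0.04, "dz": -0.1, "twist": 0}, {"dx": 0.18, "dy": 0.08, "dz": -0.1, "twist": 0}, {"dx": 0.18, "dy": 0.08, "dz": 0, "twist": 0}, {"dx": 0.18, "dy": 0.08, "dz": 0.11, "twist": 0}, {"dx": 0.18, "dy": 0.08, "dz": 0.11, "twist": 0}]}}

```text
time: 8.8
tcp_pos: [499.6, 115.2, 53.2]
ee_rot: [-2.021, -2.402, 0.007]
force: [-0.3, -0.2, 0.6]
opening: 0.3
finger_force: 0.0
```

>>> {"method": "carry_out", "body": {"series": [{"dx": -0.04, "dy": -0.02, "dz": 0, "twist": 0}, {"dx": -0.08, "dy": -0.04, "dz": 0, "twist": 0}, {"dx": -0.12, "dy": -0.06, "dz": 0, "twist": 0}, {"dx": -0.16, "dy": -0.08, "dz": 0, "twist": 0}, {"dx": -0.2, "dy": -0.09, "dz": 0, "twist": 0}]}}

```text
time: 9.22
tcp_pos: [490.2, 73.2, 56.9]
ee_rot: [2.024, 2.403, 0.002]
force: [-1.9, 5.1, 1.4]
opening: -0.2
finger_force: 2.0
```

Run:
```python
from h import *
s,p=wrist("w6");print(np.round(s["force"],1));ball()
m=cv2.inRange(p["image"],(120,0,0),(255,75,75));rc=np.argwhere(m).mean(0);print(m.sum()/255,rc,at_z("w6",rc[1],rc[0],95))
```

```text
tcp [490.2  73.2  56.9] yaw 99.79758410497611 x [-0.17   0.985  0.001] y [0.985 0.17  0.001]
[-1.9  5.1  1.4]
scene [(np.int32(28), [177.8, 177.1])]
side [(np.int32(46), [223.3, 132.0])]
ball [ 740.1 -234.7  144.7] ang 302.1807913819317
1.0 [326. 233.] [471.07609279  55.08763269  95.        ]
```

>>> {"method": "carry_out", "body": {"series": [{"dx": -0.03, "dy": -0.025, "dz": 0, "twist": 0}, {"dx": -0.06, "dy": -0.045, "dz": 0, "twist": 0}, {"dx": -0.09, "dy": -0.06, "dz": 0, "twist": 0}, {"dx": -0.12, "dy": -0.07, "dz": 0, "twist": 0}, {"dx": -0.15, "dy": -0.075, "dz": 0, "twist": 0}, {"dx": -0.18, "dy": -0.08, "dz": 0, "twist": -0.1}, {"dx": -0.21, "dy": -0.08, "dz": 0, "twist": -0.2}, {"dx": -0.235, "dy": -0.08, "dz": 0, "twist": -0.3}]}}

```text
time: 10.03
tcp_pos: [481.9, 23.7, 55.9]
ee_rot: [-1.721, -2.627, 0.003]
force: [-2.7, 3.0, 2.8]
opening: 0.1
finger_force: 1.8
```

Run:
```python
from h import *
s,p=wrist("w7");print(np.round(s["force"],1));ball()
m=cv2.inRange(p["image"],(120,0,0),(255,75,75));rc=np.argwhere(m).mean(0);print(m.sum()/255,rc,at_z("w7",rc[1],rc[0],95))
```

```text
tcp [481.9  23.7  55.9] yaw 113.52268838427364 x [-0.399  0.917 -0.   ] y [ 0.917  0.399 -0.002]
[-2.7  3.   2.8]
scene [(np.int32(24), [177.9, 176.5])]
side [(np.int32(45), [223.3, 131.9])]
ball [ 739.6 -234.6  145.9] ang 302.10977044350295
16.0 [363.9375 280.0625] [495.34602272  -8.30860806  95.        ]
```

>>> {"method": "carry_out", "body": {"series": [{"dx": -0.03, "dy": -0.005, "dz": 0, "twist": -0.1}, {"dx": -0.055, "dy": -0.007, "dz": 0, "twist": -0.15}, {"dx": -0.08, "dy": -0.01, "dz": 0, "twist": -0.22}, {"dx": -0.107, "dy": -0.013, "dz": 0, "twist": -0.3}, {"dx": -0.13, "dy": -0.012, "dz": 0, "twist": -0.35}, {"dx": -0.145, "dy": -0.01, "dz": 0, "twist": -0.4}]}}

```text
time: 10.68
tcp_pos: [492.0, -2.9, 55.9]
ee_rot: [-1.296, -2.861, 0.001]
force: [-2.1, 2.4, 2.8]
opening: -0.2
finger_force: 1.6
```

>>> {"method": "carry_out", "body": {"series": [{"dx": -0.015, "dy": -0.002, "dz": 0, "twist": 0}, {"dx": -0.03, "dy": -0.004, "dz": 0, "twist": 0}, {"dx": -0.04, "dy": -0.006, "dz": 0, "twist": 0}, {"dx": -0.04, "dy": -0.006, "dz": 0, "twist": 0}]}}

```text
time: 11.02
tcp_pos: [497.3, -9.7, 56.0]
ee_rot: [1.298, 2.861, 0.0]
force: [-0.7, 1.4, 1.1]
opening: 0.2
finger_force: 0.6
```

Run:
```python
from h import *
s,p=wrist("w8");print(np.round(s["force"],1))
m=cv2.inRange(p["image"],(120,0,0),(255,75,75));rc=np.argwhere(m).mean(0);print(m.sum()/255,rc,at_z("w8",rc[1],rc[0],95))
ball()
```

```text
tcp [497.3  -9.7  56. ] yaw 131.2062134842297 x [-0.659  0.752 -0.   ] y [0.752 0.659 0.   ]
[-0.7  1.4  1.1]
2.0 [374.  278.5] [523.23473491 -40.95016714  95.        ]
scene [(np.int32(27), [177.8, 176.9]), (np.int32(17), [278.0, 193.5])]
side [(np.int32(45), [223.3, 131.9]), (np.int32(10), [295.7, 200.9])]
ball [ 740.  -234.7  145.1] ang 302.15641498998036
```

>>> {"method": "carry_out", "body": {"series": [{"dx": -0.01, "dy": 0, "dz": 0, "twist": 0}, {"dx": -0.02, "dy": 0, "dz": 0, "twist": 0}, {"dx": -0.02, "dy": 0, "dz": 0, "twist": 0}]}}

```text
time: 11.42
tcp_pos: [498.3, -11.5, 55.8]
ee_rot: [-1.293, -2.861, -0.0]
force: [-5.3, 5.4, 3.3]
opening: -0.2
finger_force: 4.0
```

>>> {"method": "carry_out", "body": {"series": [{"dx": -0.01, "dy": 0, "dz": 0, "twist": 0}, {"dx": -0.02, "dy": 0, "dz": 0, "twist": 0}, {"dx": -0.02, "dy": 0, "dz": 0, "twist": 0}]}}

```text
time: 11.67
tcp_pos: [498.5, -11.9, 55.7]
ee_rot: [-1.288, -2.858, -0.001]
force: [-15.3, 15.6, 9.8]
opening: 0.2
finger_force: 10.7
```

The lever is at its released stop: force rose to about 22 N with no further motion. Backing off and moving above the punch with the fingers open.

>>> {"method": "carry_out", "body": {"series": [{"dx": 0.08, "dy": 0, "dz": 0, "twist": 0}, {"dx": 0.15, "dy": 0, "dz": 0, "twist": 0}, {"dx": 0.15, "dy": -0.05, "dz": -0.2, "twist": 0}, {"dx": 0.15, "dy": -0.05, "dz": -0.4, "twist": 0.1}, {"dx": 0.15, "dy": -0.05, "dz": -0.6, "twist": 0.25}, {"dx": 0.15, "dy": -0.05, "dz": -0.7, "twist": 0.4}, {"dx": 0.15, "dy": -0.05, "dz": -0.7, "twist": 0.55}, {"dx": 0.15, "dy": -0.05, "dz": -0.7, "twist": 0.68}]}}

```text
time: 12.33
tcp_pos: [475.9, -0.3, 197.8]
ee_rot: [2.011, 2.409, 0.003]
force: [-0.9, 0.6, -0.8]
opening: 0.5
finger_force: 0.0
```

Run:
```python
from h import *
s,p=wrist("w9");R=cv2.Rodrigues(np.array(s["ee_rot"]))[0];ball()
d=R.T@(np.array([558,84,195])-s["tcp_pos"]);print(d/200)
m=cv2.inRange(p["image"],(120,0,0),(255,75,75));rc=np.argwhere(m).mean(0);print(m.sum()/255,rc,at_z("w9",rc[1],rc[0],97))
```

```text
tcp [ 4.759e+02 -3.000e-01  1.978e+02] yaw 100.28906712458365 x [-0.179  0.984 -0.001] y [0.984 0.179 0.003]
scene [(np.int32(28), [277.8, 192.5]), (np.int32(23), [177.9, 176.5])]
side [(np.int32(69), [297.7, 198.5]), (np.int32(44), [223.3, 132.1])]
ball [514.5 -21.2 102.7] ang 230.81659021137827
[0.34122948 0.47887518 0.01500982]
444.0 [240.49099099 320.16441441] [514.39443449 -25.66328725  97.        ]
```

>>> {"method": "carry_out", "body": {"series": [{"dx": 0.34, "dy": 0.48, "dz": 0.0, "twist": 0}, {"dx": 0.34, "dy": 0.48, "dz": 0.0, "twist": 0}, {"dx": 0.34, "dy": 0.48, "dz": 0.0, "twist": 0}, {"dx": 0.34, "dy": 0.48, "dz": 0.0, "twist": 0}, {"dx": 0.34, "dy": 0.48, "dz": 0.0, "twist": 0}, {"dx": 0.34, "dy": 0.48, "dz": 0.0, "twist": 0}], "fingers": 1}}

```text
time: 12.98
tcp_pos: [555.9, 84.5, 195.1]
ee_rot: [-2.001, -2.421, 0.003]
force: [-0.0, 0.1, 0.1]
opening: 72.0
finger_force: 0.0
```

Run:
```python
from h import *
s,p=wrist("w10")
o=[(np.round(d["pixel"]).tolist(),round(d["confidence"],2),np.argwhere(d["region"]).min(0).tolist(),np.argwhere(d["region"]).max(0).tolist()) for d in r.silhouettes("punch_center",p)];print(o)
im=cv2.imread("pics/w10.png")[110:310,180:400];cv2.imwrite("pics/w10c.png",cv2.resize(im,None,fx=3,fy=3,interpolation=2))
```

```text
tcp [555.9  84.5 195.1] yaw 100.86028763241495 x [-0.188  0.982 -0.   ] y [ 0.982  0.188 -0.002]
[([208.0, 284.0], 0.97, [186, 269], [227, 298]), ([165.0, 141.0], 0.91, [144, 108], [188, 174]), ([92.0, 147.0], 0.86, [72, 119], [106, 186]), ([85.0, 387.0], 0.81, [67, 355], [101, 415]), ([59.0, 229.0], 0.62, [36, 208], [78, 252])]
```

View pics/w10c.png

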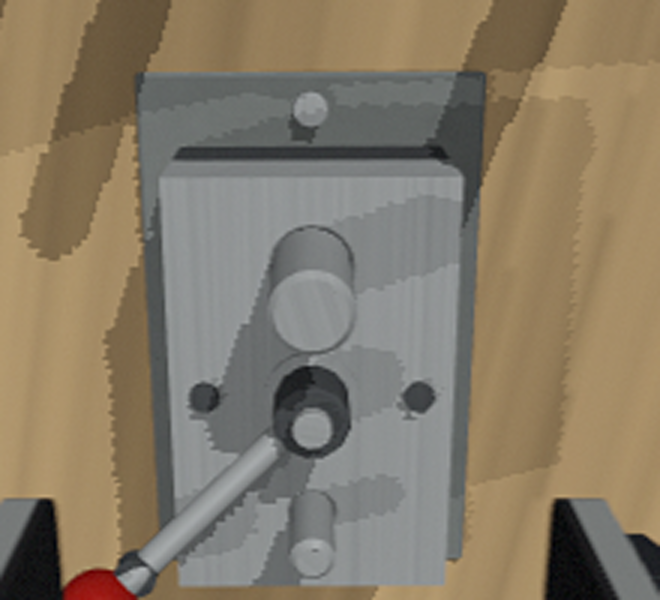

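The larger punch's top face is centred at (row 213.7, col 284.2). The finger midline is at col 281.3, and the image is aligned with the cutter axes. The ball is clear at the lower left.

Run:
```python
from h import *
s=r.sense();R=cv2.Rodrigues(np.array(s["ee_rot"]))[0]
X=at_z("w10",284.2,213.7,105);H=at_z("w10",284,253.5,87);print(X.round(1),H.round(1),s["tcp_pos"],s["opening"]);print((R.T@(X-s["tcp_pos"])).round(2))
```

```text
[558.9  80.8 105. ] [567.1  38.6  87. ] [555.87747199  83.62383405 195.64743832] 84.98856855938742
[-3.3   2.52 90.65]
```

>>> {"method": "carry_out", "body": {"series": [{"dx": -0.005, "dy": 0.012, "dz": 0.12, "twist": 0}, {"dx": -0.005, "dy": 0.012, "dz": 0.25, "twist": 0}, {"dx": -0.005, "dy": 0.012, "dz": 0.37, "twist": 0}, {"dx": -0.005, "dy": 0.012, "dz": 0.48, "twist": 0}, {"dx": -0.005, "dy": 0.012, "dz": 0.57, "twist": 0}, {"dx": -0.005, "dy": 0.012, "dz": 0.64, "twist": 0}, {"dx": -0.005, "dy": 0.012, "dz": 0.67, "twist": 0}, {"dx": -0.005, "dy": 0.012, "dz": 0.67, "twist": 0}]}}

```text
time: 13.75
tcp_pos: [558.1, 83.2, 61.1]
ee_rot: [-2.004, -2.418, 0.003]
force: [-0.4, -0.3, 1.0]
opening: 85.5
finger_force: 0.0
```

Run:
```python
from h import *
s,p=wrist("w11");print(s["force"])
for d in r.silhouettes("punch_center",p)[:2]:
    a=np.argwhere(d["region"]);print(d["confidence"],d["pixel"],a.min(0),a.max(0))
    for row in range(a[:,0].min(),a[:,0].max()+1,6):
        c=np.where(d["region"][row])[0];print(row,c.min(),c.max(),end="; ") if len(c) else 0
g=cv2.cvtColor(p["image"],7)
for row in(270,290,310):
    print(row,g[row,130:440:5].tolist())
```

```text
tcp [558.1  83.2  61.1] yaw 100.68789271997987 x [-0.185  0.983 -0.   ] y [ 0.983  0.185 -0.002]
[-0.44136582 -0.33163312  1.0388973 ]
0.96 [205.5, 50.3] [167   0] [261 114]
167 89 98; 173 71 108; 179 57 112; 185 38 114; 191 23 113; 197 7 109; 203 0 100; 209 0 89; 215 0 79; 221 0 68; 227 0 59; 233 0 49; 239 0 38; 245 0 28; 251 0 18; 257 0 8; 0.91 [69.2, 482.8] [ 27 397] [100 550]
27 520 527; 33 499 541; 39 480 545; 45 458 548; 51 441 549; 57 417 550; 63 406 550; 69 400 548; 75 398 545; 81 397 541; 87 398 536; 93 401 529; 99 420 517; 270 [160, 155, 155, 150, 147, 153, 155, 153, 148, 145, 146, 118, 108, 108, 148, 148, 151, 149, 152, 148, 151, 151, 154, 153, 150, 109, 78, 102, 111, 124, 131, 129, 133, 131, 124, 123, 134, 138, 136, 135, 136, 155, 154, 147, 151, 149, 151, 132, 138, 134, 139, 137, 134, 133, 134, 132, 127, 132, 139, 148, 149, 149]
290 [159, 156, 155, 147, 149, 130, 125, 125, 27, 21, 57, 107, 109, 110, 110, 149, 152, 152, 148, 151, 151, 152, 152, 153, 110, 108, 94, 134, 142, 153, 159, 163, 161, 161, 126, 112, 150, 154, 150, 151, 150, 153, 156, 146, 151, 154, 150, 136, 137, 141, 140, 18, 24, 118, 125, 123, 118, 142, 151, 149, 150, 149]
310 [124, 36, 32, 124, 122, 130, 27, 21, 20, 22, 18, 121, 110, 112, 114, 154, 150, 154, 147, 152, 152, 151, 114, 111, 109, 126, 149, 152, 148, 145, 150, 151, 148, 145, 151, 138, 135, 137, 135, 136, 152, 150, 153, 150, 152, 154, 139, 138, 143, 134, 43, 22, 16, 17, 13, 17, 123, 124, 87, 37, 58, 146]
```

Run:
```python
import cv2,numpy as np
g=cv2.cvtColor(cv2.imread("pics/w11.png"),6).astype(int)
for row in range(296,330,6):print(row,"L",g[row,172:192].tolist(),"P",g[row,246:264].tolist(),g[row,298:318].tolist(),"R",g[row,372:388].tolist())
```

```text
296 L [20, 21, 20, 19, 15, 19, 21, 18, 7, 142, 154, 153, 123, 108, 108, 107, 108, 110, 110, 112] P [113, 112, 112, 110, 110, 110, 111, 111, 112, 83, 73, 80, 111, 127, 131, 134, 134, 135] [153, 153, 152, 151, 149, 151, 140, 120, 109, 100, 141, 151, 151, 151, 153, 151, 153, 154, 152, 152] R [141, 141, 140, 138, 140, 137, 136, 136, 140, 79, 13, 16, 15, 12, 18, 17]
302 L [20, 21, 20, 19, 23, 20, 20, 14, 14, 45, 102, 109, 108, 108, 109, 107, 109, 108, 109, 108] P [115, 114, 111, 110, 109, 111, 111, 112, 87, 110, 117, 118, 117, 121, 123, 132, 137, 136] [136, 134, 133, 139, 144, 145, 143, 145, 144, 143, 118, 142, 151, 151, 152, 151, 153, 151, 153, 151] R [140, 141, 140, 138, 136, 136, 136, 140, 87, 24, 12, 16, 17, 12, 14, 15]
308 L [17, 18, 20, 19, 15, 21, 12, 20, 21, 17, 78, 105, 110, 108, 108, 107, 109, 107, 110, 109] P [114, 113, 112, 110, 109, 108, 109, 112, 125, 129, 132, 134, 143, 149, 147, 148, 149, 150] [149, 152, 150, 149, 149, 149, 139, 134, 135, 136, 135, 135, 134, 137, 135, 135, 138, 136, 137, 137] R [141, 137, 136, 135, 134, 135, 137, 119, 60, 11, 16, 19, 20, 20, 14, 17]
314 L 
[... 384 characters left out ...]
 19, 13, 19, 15, 20, 43, 141, 152, 121, 105, 108, 109, 108, 108, 110] P [112, 114, 111, 111, 108, 109, 110, 110, 111, 111, 110, 109, 108, 127, 152, 154, 153, 148] [149, 148, 145, 148, 150, 134, 119, 116, 127, 131, 132, 134, 136, 136, 134, 136, 135, 136, 135, 136] R [135, 134, 133, 133, 131, 133, 137, 84, 24, 15, 18, 14, 14, 21, 14, 14]
326 L [21, 16, 20, 19, 18, 19, 20, 20, 16, 45, 138, 150, 148, 150, 120, 108, 109, 108, 110, 111] P [112, 113, 114, 112, 110, 110, 111, 110, 111, 110, 104, 110, 112, 112, 112, 110, 105, 104] [131, 110, 102, 117, 135, 138, 137, 137, 136, 135, 133, 134, 135, 135, 138, 105, 92, 93, 93, 93] R [132, 131, 131, 131, 133, 133, 134, 138, 102, 44, 12, 16, 17, 17, 17, 18]
```

>>> {"method": "carry_out", "body": {"series": [{"dx": 0, "dy": 0, "dz": 0.02, "twist": 0}, {"dx": 0, "dy": 0, "dz": 0.04, "twist": 0}, {"dx": 0, "dy": 0, "dz": 0.04, "twist": 0}]}}

```text
time: 14.1
tcp_pos: [559.1, 84.2, 53.9]
ee_rot: [2.004, 2.419, -0.0]
force: [-0.1, -0.1, -0.7]
opening: 85.3
finger_force: 0.0
```

>>> {"method": "carry_out", "body": {"series": [{"dx": 0, "dy": -0.003, "dz": 0, "twist": 0}, {"dx": 0, "dy": -0.003, "dz": 0, "twist": 0}, {"dx": 0, "dy": -0.003, "dz": 0, "twist": 0}, {"dx": 0, "dy": -0.003, "dz": 0, "twist": 0}, {"dx": 0, "dy": -0.003, "dz": 0, "twist": 0}, {"dx": 0, "dy": -0.003, "dz": 0, "twist": 0}, {"dx": 0, "dy": -0.003, "dz": 0, "twist": 0}, {"dx": 0, "dy": -0.003, "dz": 0, "twist": 0}], "fingers": -1}}

```text
time: 14.77
tcp_pos: [558.6, 84.4, 54.3]
ee_rot: [2.004, 2.419, 0.0]
force: [-1.0, 0.2, 5.3]
opening: 21.8
finger_force: 58.8
```

>>> {"method": "carry_out", "body": {"series": [{"dx": 0, "dy": 0, "dz": -0.01, "twist": 0}, {"dx": 0, "dy": 0, "dz": -0.025, "twist": 0}, {"dx": 0, "dy": 0, "dz": -0.04, "twist": 0}, {"dx": 0, "dy": 0, "dz": -0.05, "twist": 0}, {"dx": 0, "dy": 0, "dz": -0.05, "twist": 0}]}}

```text
time: 15.18
tcp_pos: [558.7, 84.4, 64.4]
ee_rot: [2.004, 2.419, 0.001]
force: [0.5, 0.4, -3.5]
opening: 22.1
finger_force: 58.9
```

Run:
```python
from h import *
s,p=wrist("w12");print(np.round(s["force"],1),np.round(s["ft_torque"],2),s["opening"],s["finger_force"])
g=cv2.cvtColor(p["image"],7).astype(int)
print([(x,int(g[x,281])) for x in range(240,380,3)])
```

```text
tcp [558.7  84.4  64.4] yaw 100.706539205217 x [-0.186  0.983  0.   ] y [0.983 0.186 0.   ]
[ 0.5  0.4 -3.5] [0.02 0.02 0.04] 22.141103749570206 58.913671775953844
[(240, 157), (243, 136), (246, 133), (249, 133), (252, 134), (255, 134), (258, 133), (261, 133), (264, 131), (267, 131), (270, 132), (273, 131), (276, 132), (279, 130), (282, 132), (285, 131), (288, 130), (291, 130), (294, 130), (297, 163), (300, 165), (303, 162), (306, 142), (309, 139), (312, 138), (315, 138), (318, 139), (321, 139), (324, 137), (327, 138), (330, 140), (333, 151), (336, 151), (339, 148), (342, 147), (345, 104), (348, 80), (351, 116), (354, 113), (357, 113), (360, 113), (363, 112), (366, 115), (369, 130), (372, 135), (375, 76), (378, 77)]
```

Lifting freely: the load is 3.5 N, the punch's own weight, and there is almost no side force. Raising another 25 mm.

>>> {"method": "carry_out", "body": {"series": [{"dx": 0, "dy": 0, "dz": -0.02, "twist": 0}, {"dx": 0, "dy": 0, "dz": -0.04, "twist": 0}, {"dx": 0, "dy": 0, "dz": -0.065, "twist": 0}, {"dx": 0, "dy": 0, "dz": -0.09, "twist": 0}, {"dx": 0, "dy": 0, "dz": -0.11, "twist": 0}, {"dx": 0, "dy": 0, "dz": -0.125, "twist": 0}, {"dx": 0, "dy": 0, "dz": -0.125, "twist": 0}, {"dx": 0, "dy": 0, "dz": -0.125, "twist": 0}]}}

```text
time: 15.9
tcp_pos: [558.6, 84.3, 89.2]
ee_rot: [2.004, 2.419, 0.0]
force: [-0.1, 1.0, -3.8]
opening: 22.1
finger_force: 59.0
```

Run:
```python
from h import *
s,p=wrist("w13");print(np.round(s["force"],1),s["opening"],s["finger_force"])
g=cv2.cvtColor(p["image"],7).astype(int)
print([(x,int(g[x,281])) for x in range(240,380,3)])
ball()
p=r.capture("side");im=p["image"][150:300,190:390,::-1];cv2.imwrite("pics/sd13.png",cv2.resize(im,None,fx=4,fy=4,interpolation=2))
```

```text
tcp [558.6  84.3  89.2] yaw 100.70562698515864 x [-0.186  0.983 -0.   ] y [0.983 0.186 0.   ]
[-0.1  1.  -3.8] 22.14638289871768 58.99079233990051
[(240, 134), (243, 132), (246, 135), (249, 134), (252, 134), (255, 133), (258, 134), (261, 132), (264, 133), (267, 133), (270, 133), (273, 131), (276, 132), (279, 132), (282, 132), (285, 131), (288, 131), (291, 131), (294, 129), (297, 163), (300, 164), (303, 162), (306, 141), (309, 140), (312, 138), (315, 138), (318, 139), (321, 138), (324, 139), (327, 136), (330, 154), (333, 153), (336, 151), (339, 148), (342, 150), (345, 113), (348, 133), (351, 133), (354, 133), (357, 134), (360, 132), (363, 132), (366, 133), (369, 134), (372, 134), (375, 78), (378, 103)]
scene [(np.int32(30), [177.8, 177.1])]
side [(np.int32(46), [223.3, 132.0])]
ball [ 740.1 -234.7  144.7] ang 302.1807913819317
```

View pics/sd13.png

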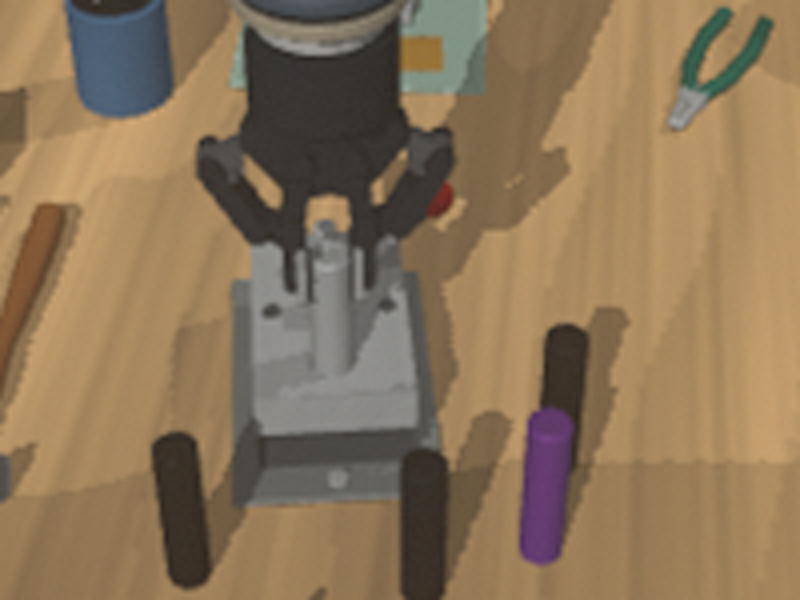

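The side view shows the punch raised and gripped with its lower end still in the plate. The lever is at the released position, ball partly hidden near (row 200, col 300). One numeric check of the lift height before handing in.

Run:
```python
from h import *
g=cv2.cvtColor(cv2.imread("pics/w13.png"),6).astype(int);print(g[288:350,275].tolist())
for z in(125,130,135,140,145):print(z,at_z("w13",281,321,z).round(1),[np.linalg.norm(at_z("w13",281,a,z)-at_z("w13",281,b,z)).round(1) for a,b in((297,345),(295,345))])
p=r.capture("side")
for z in(105,130,135,140,145):
    v=p["R"]@np.array([559,85,z])+p["t"];print(z,p["fy"]*v[1]/v[2]+p["cy"])
print(r.sense()["tcp_pos"],r.sense()["time"])
a,b=(cv2.cvtColor(cv2.imread("pics/"+n),6).astype(int) for n in("side0.png","sd13.png"))
print(a[208:250,272].tolist());print(b[180:320:4,330].tolist())
```

```text
[126, 127, 127, 128, 127, 126, 126, 127, 127, 154, 156, 154, 156, 156, 155, 158, 144, 138, 137, 139, 138, 140, 139, 138, 137, 137, 137, 136, 137, 136, 135, 137, 135, 135, 135, 135, 134, 133, 134, 135, 135, 137, 135, 137, 136, 153, 152, 151, 150, 151, 153, 153, 154, 154, 156, 156, 141, 104, 137, 113, 113, 113]
125 [560.9  70.9 125. ] [np.float64(25.8), np.float64(26.8)]
130 [560.2  74.5 130. ] [np.float64(24.8), np.float64(25.8)]
135 [559.6  78.  135. ] [np.float64(23.8), np.float64(24.8)]
140 [558.9  81.5 140. ] [np.float64(22.9), np.float64(23.8)]
145 [558.2  85.1 145. ] [np.float64(21.9), np.float64(22.8)]
105 226.2352349635496
130 217.55967549880233
135 215.78753353908644
140 214.0027397952482
145 212.20515829533295
[558.42356647  84.34416761  88.79078588] 16.15
[126, 119, 120, 119, 120, 119, 119, 121, 121, 119, 118, 118, 124, 129, 127, 130, 132, 132, 133, 135, 154, 158, 127, 127, 128, 130, 129, 128, 130, 130, 129, 129, 129, 131, 129, 131, 125, 121, 136, 135, 134, 133]
[54, 52, 45, 72, 129, 160, 160, 156, 156, 150, 124, 105, 104, 98, 97, 120, 140, 134, 126, 124, 127, 146, 161, 144, 135, 138, 137, 137, 137, 138, 139, 139, 138, 138, 138]
```

```bash
python3 -c "
from bench import r
print(r.finish_job())"
```

```text
the job is handed in; nothing more can be done
None
```

The lever is swung to its released stop, and the gripper is holding the larger punch about 35 mm up, its lower face about 40 mm above the bench and inside the guide plate; the job is handed in at about 16 s, after the shut fingers passed or pressed on top of the red ball on three early tries without moving the lever.

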